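Fit the length stop to the cigar trimming jig

TASK

Fit the steel stop bracket to the trimming jig with its upright wall on the trough side: lower its foot gently onto the studs, slide it about under light pressure until its two holes drop over them, and let it down softly until it lies flat on the bed, never forcing it. Then turn the brass keeper fully so that its nose lies across the bracket's foot. Leave the other things on the bench where they are.

Things in the scene. Friction and masses are not known exactly. Their poses are not given: they have to be found in the camera images.
- jig: Cigar trimming jig, fixed: hardwood base 22 mm high. Origin on its underside, midway along two slots; +x along the jig to the cigar trough. Base: x -84 to 238, y -72 to 72 mm. Steel bed plate: x -80 to 80, y -52 to 52, top at z 24. Trough rails: x 100 to 235, y within 27, top at z 34.
- jig_bed (a point): Point on the bed at jig (0, 0, 24) mm, jig axes. Two fixed upright studs, 8 mm diameter, at y -22 and +22, stand 9 mm above the bed (top 2 mm tapered to 5.4 mm). They are clamped tight in their slots where last set: both at the same x, anywhere from -22 to +22 mm; that x is not measured, and the bracket hides them when over them. They do not give way.
- bracket: Loose steel stop bracket, 0.29 to 0.59 kg: foot 96 (x) x 90 (y) x 5 mm; upright wall 10 mm thick (x 38 to 48), y -26 to 26, top at z 57. Origin: centre of the foot's underside, z up. Two 10.6 mm through-holes at (0, -22) and (0, 22) mm. On the stud tops its origin is 9 mm above the bed; home, the foot lies on the bed. Mounted, its +x points along the jig's +x.
- bracket_grip (a point): Point in the bracket's upright wall, at bracket (43, 0, 38) mm: grip the wall here from above, across its 10 mm thickness (along bracket x).
- keeper (a joint): Angle of the brass keeper (turn-button), rad: -0.2 to 1.6. Near 0 at the start: handle along jig -x, nose clear of the bed. 1.57: handle to jig -y, nose across the foot of a seated bracket. Counter-clockwise from above is positive. Stays where left (about 1 N at the knob moves it). Passes 2 mm over a seated foot, jams against an unseated one.
- keeper_pivot (a point): Pivot of the keeper, vertical axis, at jig (0, -63, 31) mm, under the keeper's 5 mm thick bar. The nose reaches 33 mm from it.
- keeper_knob (a point): Point on the axis of the keeper's round black knob, 45 mm from the pivot at the handle's end: 12 mm diameter, standing 5 to 34 mm above the pivot point; this point is 22 mm above it (jig z 53). Pinch or push it from above.
- tape_roll: roll of paper tape lying flat, 93 mm across, 24 mm high; origin at the centre of its underside; leave it alone
- lighter: red pocket lighter lying down, 73x50x14 mm; origin at the centre of its underside; leave it alone
- chaveta: half-moon rolling knife lying flat, 86x122x9 mm; origin at the centre of its underside; leave it alone
Things that resemble listed ones, but are neither listed nor needed, are in the scene too. Of the things that look like the bracket, take the one that is farthest to the robot's left at the start.

How it is judged:
On the way:
1. the bracket lies flat on the bed with its holes over the studs, the keeper not yet over it (z of bracket in the frame of jig_bed between -0.003 and 0.0025 m and angle between bracket's own z axis and vertical below 0.04 rad and x of bracket_grip in the frame of jig_bed between 0.019 and 0.067 m and y of bracket in the frame of jig_bed between -0.006 and 0.006 m and angle between the x axis of bracket and the x axis of jig_bed, either way round below 0.15 rad and value of joint keeper below 0.6 rad), for 0.3 s.
At the end, for the whole second after the job is handed in: The bracket is home over the studs: foot within 2.5 mm of the bed and tilted less than 0.04 rad, grip point 19 to 67 mm on the trough side of the bed point, sideways within 6 mm, axes within 0.15 rad of the jig's; keeper at more than 1.35 rad, over the foot; bracket at rest (z of bracket in the frame of jig_bed between -0.003 and 0.0025 m and angle between bracket's own z axis and vertical below 0.04 rad and x of bracket_grip in the frame of jig_bed between 0.019 and 0.067 m and y of bracket in the frame of jig_bed between -0.006 and 0.006 m and angle between the x axis of bracket and the x axis of jig_bed, either way round below 0.15 rad and value of joint keeper above 1.35 rad and linear speed of bracket below 0.02 m/s); the robot touches nothing.
It fails at once if the bracket is pressed or knocked against the jig with more than 45 N (contact force between bracket and jig above 45 N).
It fails at once if the tape roll is shifted by more than 30 mm (distance of tape_roll from where it was at the start of the episode above 0.03 m).
It fails at once if the lighter is shifted by more than 30 mm (distance of lighter from where it was at the start of the episode above 0.03 m).
It fails at once if the chaveta is shifted by more than 30 mm (distance of chaveta from where it was at the start of the episode above 0.03 m).
It also fails if it takes over 72 s, if anything falls off the work surface, if the arm or the gripper's body presses on something with over 40 N, if the wrist force passes 120 N, or if a joint passes its speed limit or range.

ROBOT

A 6-joint arm with a two-finger parallel gripper is mounted at the origin on a cart in front of the work surface, level with it; the furniture and walls round the work are solid. World frame = base frame: x ahead of the robot, y to its left, z up, the work surface at z = 0. Lengths are in m, angles in rad, forces in N, time in s.
With the tool pointing down it reaches from about 0.375 to 0.9 m from the base axis. Payload 3.1 kg.
Tool frame: the origin (TCP) lies at the very end of the fingers, on their centre line; the grasp point (between the pads) lies 19 mm behind it (r.hold_point_z is the distance from the TCP to the grasp point, in m); z points along the fingers, y is the line along which they close (so a half turn about z gives the same grasp; the last joint's range is limited). The gripper opens to 87 mm and grips with 3 to 60 N. Pads are 19 mm wide; open, the fingers measure 117 mm over their backs; the gripper's body (75 mm by 190 mm) begins 51 mm behind the grasp point.
Start: joints at [-1.476, 0.527, 1.433, -0, 1.181, -0.178], TCP at [0.168, -0.602, 0.223] pointing down, gripper open.
Joint ranges: [-3.08, 3.08], [-0.75, 2.2], [0.22, 2.44], [-1.43, 4.57], [0, 2.65], [-2.85, 2.85]. Speed limits (rad/s): [2.79, 2.79, 3.14, 3.14, 3.14, 3.14].

INTERFACE

Orientations are given as [roll, pitch, yaw] about the fixed x, y, z axes, in that order (R = Rz(yaw) Ry(pitch) Rx(roll)).
In Python, from station import r gives the robot as it stands. The module is installed in compiled form; this text tells all that it offers.
- The arm moves only by the tool arm_command, never from a script. Its argument "commands" is a list that holds one entry, the list of rows, each a list of 7 numbers: the turn, a rotation vector about the tool's x, y, z in rad, then the shift along the tool's x, y, z in m, then the opening, from -1 (shut) to 1 (fully open). A call has 1 to 20 rows; each row is the pose to reach, as a shift and turn from the pose commanded when the call began, along the tool's axes at that moment; what a row does not reach only later rows make up. A row lasts 1/12 s, in which the tool goes at most 41.7 mm and 7.16 degrees, less where a joint would pass 70% of its speed; a pose out of reach is approached as far as the arm can. A call with a gripper value outside its range is refused whole. The fingers move at their own pace and stop on an object; "newtons" is the grip in N (left out, the last holds). Time passes only in rows, so rows that repeat a pose let the fingers close. It gives the time, the measured TCP pose, the force, the opening and the grip force at its end, in the units of the state.
- r.observe(): the state, without advancing time (a new reading comes with each control period).
- r.read_camera(name): name is "side" or "top" or "wrist"; returns a dict with "color" (384x512x3 uint8, red, green, blue), "z_map" (384x512 float32, m along the optical axis (not along the pixel's ray), 0 where there is no reading), "mtx" (3x3 intrinsics, pixels), "rvec" (rotation vector, rad) and "tvec" (3), from world to camera coordinates, as OpenCV has them. Camera axes: x right, y down, z forward; pixel columns grow to the right and rows downward; lengths in m; the calibration is good to about 2 mm. A picture is of the moment at which its call begins.
- r.close_job(): hands the job in; it is judged then, once.
Trained networks look in the newest picture that a camera, given by its name, has taken for a name from the list of things; names that differ only in an ending like _2 or _b are one class to them, and where a whole thing is asked for, a point or a joint stands for the part that bears it (a point fixed in the world has none). Each returns a list of dicts, best first, with "confidence" (0 to 1); they miss things now and then, are a little off and sometimes report something else, mostly with a low value. They report only what shows in the picture. A call takes as long as a camera call. They do not tell look-alikes from the thing itself.
- r.search_frame(camera, name): "point" ([column, row] in pixels, amid what is visible of it).
- r.silhouettes(camera, name): "region" (384x512 bool, what is visible of it) and "point" ([column, row] in pixels, amid what is visible of it).
- r.landmark_of(camera, name): "point" ([column, row] in pixels: a listed point, or the origin of a listed thing).
The state is a dict: "time": time; "qpos": joint angles; "joint_velocities": joint speeds; "effort": joint torques, N m; "eef_pos": TCP position; "ee_rot": TCP orientation; "contact_force": force on the tool from outside, world axes, zero at the start; "wrist_torque": the same for the moment, N m; "opening": finger opening in m; "finger_force": force on a finger pad.
Only numpy, scipy, OpenCV 4.12 (cv2) and the standard library are available. Lean on these libraries where they do the work, as an engineer would, in place of code of your own. Each camera call takes 0.05 s, during which the arm holds its last target. There are 200 camera calls.

## Working session

There is one attempt and no reset: what is moved stays moved. The work goes in short steps, Python scripts to look and compute and a tool call to move; the robot and the scene stay as the last step left them, time stands still between calls to the robot, and variables do not carry over. Pictures are saved under pics/ and viewed, at most 10 in all, crops included, and the job is handed in when it is done.

Besides the shell and the picture viewer there is one more tool, called after "Emit:" as name([rows], argument=value, ...), one row to a line, values as JSON. arm_command: Moves the arm, as the interface text tells. Its arguments: {"type":"object","properties":{"commands":{"type":"array","items":{"type":"array","items":{"type":"array","items":{"type":"number"}}}},"newtons":{"type":"number"}},"required":["commands"]}

```bash
mkdir -p pics; cat > h.py <<'E'
import numpy as np, cv2
from station import r
def cam(n):
    return r.read_camera(n)
def world(c,uv,z=None):
    """pixel -> world; by depth, or on plane z"""
    R=cv2.Rodrigues(np.array(c['rvec'],float))[0]; t=np.array(c['tvec'],float).ravel(); K=np.array(c['mtx'])
    d=np.linalg.inv(K)@np.array([uv[0],uv[1],1.0]); o=-R.T@t; w=R.T@d
    if z is None:
        s=c['z_map'][int(round(uv[1])),int(round(uv[0]))]
    else: s=(z-o[2])/w[2]
    return o+s*w
def cloud(c):
    R=cv2.Rodrigues(np.array(c['rvec'],float))[0]; t=np.array(c['tvec'],float).ravel(); K=np.array(c['mtx'])
    v,u=np.mgrid[:384,:512]; d=np.stack([u,v,np.ones_like(u)],-1)@np.linalg.inv(K).T*c['z_map'][...,None]
    return (d-t)@R
def save(c,n): cv2.imwrite('pics/'+n,cv2.cvtColor(c['color'],cv2.COLOR_RGB2BGR))
E
python3 - <<'E'
from h import *
for n in ('top','side'):
    c=cam(n); save(c,n+'1.png')
    for t in ('jig','jig_bed','bracket','bracket_grip','keeper_pivot','keeper_knob','tape_roll','lighter','chaveta'):
        for d in r.landmark_of(n,t)[:3]:
            print(n,t,np.round(d['point']),round(d['confidence'],2),np.round(world(c,d['point']),3))
print(r.observe())
E
```

```text
top jig [286. 177.] 0.72 [ 0.541 -0.041  0.021]
top bracket [227. 239.] 0.95 [0.36  0.137 0.01 ]
top bracket [154. 207.] 0.74 [0.457 0.354 0.005]
top bracket [299. 246.] 0.67 [ 0.338 -0.078  0.006]
top bracket_grip [290. 236.] 0.81 [ 0.37  -0.048  0.059]
top bracket_grip [228. 256.] 0.69 [0.313 0.131 0.056]
top bracket_grip [140. 203.] 0.61 [0.467 0.385 0.048]
top keeper_pivot [289. 155.] 0.9 [ 0.604 -0.049  0.04 ]
top keeper_knob [302. 158.] 0.63 [ 0.597 -0.089  0.022]
top tape_roll [375. 197.] 0.87 [ 0.48  -0.302  0.025]
top lighter [140. 143.] 0.61 [0.649 0.396 0.01 ]
top chaveta [364. 240.] 0.88 [ 0.353 -0.271  0.002]
side jig [159. 191.] 0.62 [ 0.515 -0.298  0.025]
side jig [230. 215.] 0.6 [ 0.562 -0.033  0.026]
side jig_bed [229. 209.] 0.7 [ 0.539 -0.041  0.026]
side bracket [346. 211.] 0.98 [0.452 0.347 0.004]
side bracket [288. 175.] 0.87 [0.339 0.13  0.007]
side bracket [233. 171.] 0.72 [ 0.36  -0.073  0.002]
side bracket_grip [359. 213.] 0.82 [0.484 0.381 0.056]
side bracket_grip [292. 160.] 0.78 [0.311 0.134 0.058]
side bracket_grip [239. 167.] 0.71 [ 0.382 -0.042  0.06 ]

[... 262 characters left out ...]
74  0.004]
{'time': 1.0, 'qpos': array([-1.47651029e+00,  5.27520894e-01,  1.43265222e+00, -6.47164262e-05,
        1.18142014e+00, -1.78473860e-01]), 'joint_velocities': array([ 0.00105769, -0.00144266,  0.00111425, -0.0012738 ,  0.00042501,
        0.00165454]), 'effort': array([ 6.01344527e-04, -4.40011382e+01, -1.76988834e+01,  6.34201057e-02,
        5.04388113e-02, -2.27882532e-05]), 'eef_pos': array([ 0.16839452, -0.60188027,  0.22255079]), 'ee_rot': array([-3.14158143e+00,  5.88134002e-05,  2.72784467e-01]), 'contact_force': array([1.12307749, 0.02403253, 0.45163769]), 'wrist_torque': array([ 0.049678  ,  0.08186172, -0.00717344]), 'finger_force': 0.0, 'opening': 0.08736812946172355}
```

View pics/top1.png

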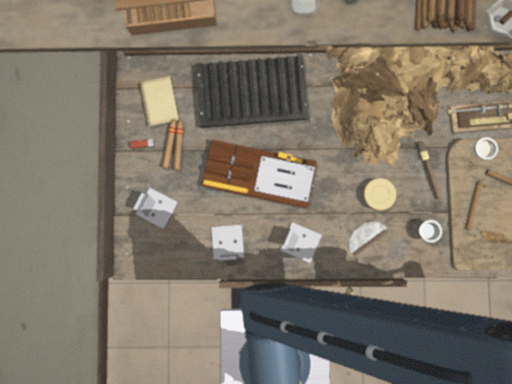

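View pics/side1.png

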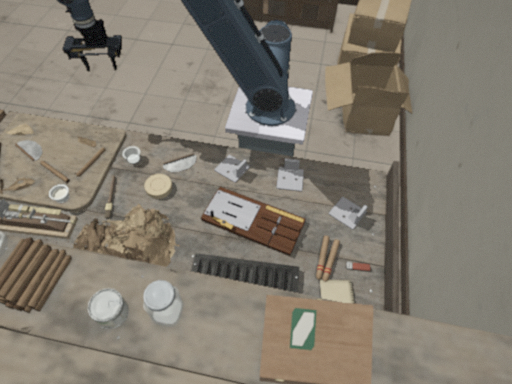

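The top view shows the jig at (258,175) with its trough to the left, which is world +y. Three bracket look-alikes stand at (155,207), (227,240) and (299,243), and the leftmost, (155,207), is the one to take. The side view agrees with this.

```bash
python3 - <<'E'
from h import *
for n in ('top','side'):
    c=cam(n); P=cloud(c)
    for t in ('bracket','jig'):
        for d in r.silhouettes(n,t)[:3]:
            Q=P[d['region']]; Q=Q[(c['z_map'][d['region']]>0)]
            print(n,t,round(d['confidence'],2),np.round(d['point']))
            for lo,hi in ((.001,.012),(.015,.029),(.029,.04),(.045,.065)):
                S=Q[(Q[:,2]>lo)&(Q[:,2]<hi)]
                if len(S)>8:
                    (cx,cy),wh,a=cv2.minAreaRect((S[:,:2]*1000).astype(np.float32))
                    print('   z',lo,len(S),'c',round(cx,1),round(cy,1),'wh',np.round(wh,1),'a',round(a,1),'medz',np.round(np.median(S[:,2]),4))
E
```

```text
top bracket 0.96 [154. 208.]
   z 0.001 891 c 456.7 355.9 wh [112.7  93.5] a 62.0 medz 0.0055
   z 0.015 22 c 472.8 383.0 wh [ 6.8 50.6] a 68.4 medz 0.0218
   z 0.029 23 c 472.3 383.4 wh [ 2.6 49. ] a 61.2 medz 0.0335
   z 0.045 77 c 474.4 386.5 wh [11.  49.6] a 61.8 medz 0.0562
top bracket 0.87 [299. 244.]
   z 0.001 853 c 349.5 -81.5 wh [96.7 91.8] a 66.1 medz 0.0056
   z 0.045 67 c 366.1 -42.1 wh [10.  50.8] a 66.3 medz 0.0571
top bracket 0.61 [227. 242.]
   z 0.001 828 c 349.2 135.1 wh [99.6 89.9] a 2.1 medz 0.0056
   z 0.015 10 c 314.9 130.0 wh [ 1.1 41.6] a 4.3 medz 0.0207
   z 0.045 70 c 309.3 133.1 wh [10.1 51.8] a 3.9 medz 0.0573
top jig 0.85 [261. 173.]
   z 0.001 21 c 558.8 58.8 wh [291.3 148.3] a 77.5 medz 0.0027
   z 0.015 4482 c 553.9 40.6 wh [321.9 144.2] a 77.6 medz 0.0232
   z 0.029 675 c 554.3 43.0 wh [312.4 131.2] a 84.7 medz 0.034
side bracket 0.91 [292. 173.]
   z 0.001 478 c 353.3 138.6 wh [101.9  92.3] a 4.6 medz 0.0048
   z 0.015 38 c 314.5 134.7 wh [ 9.2 51. ] a 5.4 medz 0.0226
   z 0.029 24 c 315.2 134.1 wh [ 7.9 50.6] a 4.9 medz 0.0341
   z 0.045 54 c 310.9 134.1 wh [16.7 46.9] a 4.7 medz 0.054
side bracket 0.8 [234. 170.]
   z 0.001 373 c 349.3 -79.9 wh [98.7 92.9] a 66.2 medz 0.0048
   z 0.015 21 c 370.4 -37.4 wh [10.5 47.1] a 56.5 medz 0.0212
   z 0.029 20 c 369.8 -37.7 wh [ 7.6 46.7] a 58.3 medz 0.0334
   z 0.045 47 c 368.0 -40.8 wh [10.3 52.9] a 66.0 medz 0.055
side bracket 0.77 [347. 210.]
   z 0.001 533 c 455.5 349.7 wh [96.7 93.8] a 62.0 medz 0.005
   z 0.015 14 c 479.5 391.2 wh [ 8.  48.2] a 52.2 medz 0.0198
   z 0.029 15 c 485.0 388.5 wh [10.4 41.5] a 47.5 medz 0.0336
   z 0.045 48 c 479.3 386.0 wh [10.8 50.6] a 61.4 medz 0.0556
side jig 0.74 [158. 186.]
   z 0.001 33 c 512.6 -291.3 wh [31.3 84.4] a 44.0 medz 0.0083
   z 0.015 431 c 491.9 -314.4 wh [90.1 87.4] a 53.3 medz 0.0234
```

```bash
cat >> h.py <<'E'
from scipy.spatial.transform import Rotation as Ro
def delta(xyz,yawdeg):
    o=r.observe(); R0=Ro.from_euler('xyz',o['ee_rot']); p=np.array(o['eef_pos'])
    R1=Ro.from_euler('xyz',[np.pi,0,np.radians(yawdeg)])
    return np.round((R0.inv()*R1).as_rotvec(),3),np.round(R0.inv().apply(np.array(xyz)-p),4)
E
python3 - <<'E'
from h import *
print(delta([.46,-.25,.26],80)); print(delta([.465,.37,.24],151.8))
E
```

```text
(array([ 0.   ,  0.   , -1.124]), array([ 0.3756, -0.2603, -0.0374]))
(array([-0.   ,  0.   , -2.377]), array([ 0.5474, -0.856 , -0.0175]))
```

Emit:
arm_command([
  [[0,0,-1.1,0.376,-0.26,-0.037,1],[0,0,-1.1,0.376,-0.26,-0.037,1],[0,0,-1.1,0.376,-0.26,-0.037,1],[0,0,-1.1,0.376,-0.26,-0.037,1],[0,0,-1.1,0.376,-0.26,-0.037,1],[0,0,-1.1,0.376,-0.26,-0.037,1],[0,0,-1.1,0.376,-0.26,-0.037,1],[0,0,-2.377,0.547,-0.856,-0.018,1],[0,0,-2.377,0.547,-0.856,-0.018,1],[0,0,-2.377,0.547,-0.856,-0.018,1],[0,0,-2.377,0.547,-0.856,-0.018,1],[0,0,-2.377,0.547,-0.856,-0.018,1],[0,0,-2.377,0.547,-0.856,-0.018,1],[0,0,-2.377,0.547,-0.856,-0.018,1],[0,0,-2.377,0.547,-0.856,-0.018,1],[0,0,-2.377,0.547,-0.856,-0.018,1],[0,0,-2.377,0.547,-0.856,-0.018,1],[0,0,-2.377,0.547,-0.856,-0.018,1],[0,0,-2.377,0.547,-0.856,-0.018,1],[0,0,-2.377,0.547,-0.856,-0.018,1]],
])

```text
time: 2.97
eef_pos: [0.4332, 0.1599, 0.2425]
ee_rot: [3.141, 0.001, 2.655]
contact_force: [1.8, -0.3, 0.2]
opening: 0.0873
finger_force: 0.0
```

```bash
python3 - <<'E'
from h import *
c=cam('wrist'); save(c,'w1.png')
for t in ('jig_bed','bracket_grip','keeper_pivot'):
    for d in r.landmark_of('wrist',t)[:3]: print(t,np.round(d['point']),round(d['confidence'],2),np.round(world(c,d['point']),4))
print(delta([.465,.37,.24],151.8)); print(delta([.5,-.02,.26],167.6))
R=cv2.Rodrigues(np.array(c['rvec'],float))[0]; print(-R.T@np.ravel(c['tvec']),R[2])
E
```

```text
jig_bed [173. 289.] 0.89 [ 0.5349 -0.0335  0.0235]
bracket_grip [187. 100.] 0.66 [0.3133 0.1334 0.0495]
bracket_grip [ 96. 197.] 0.65 [ 0.3612 -0.0354  0.0485]
(array([-0.   ,  0.   ,  0.004]), array([0.0708, 0.2017, 0.002 ]))
(array([-0.001,  0.   , -0.272]), array([-0.143 , -0.1264, -0.0178]))
[0.37448283 0.19045379 0.40470227] [ 0.21696517 -0.11460947 -0.96942807]
```

View pics/w1.png

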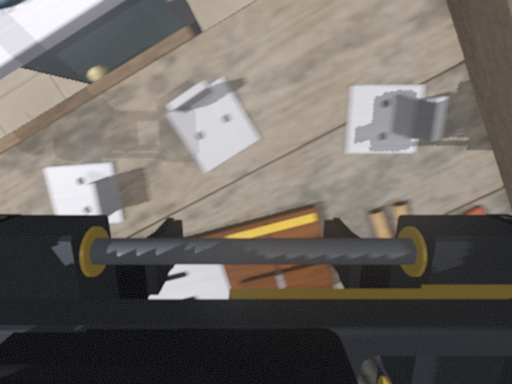

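The wrist view shows the target bracket at (385,118), its wall on the right. The fingers partly hide the jig at (200,280). I'll look at the studs first, from a pose that clears the fingers.

```bash
python3 - <<'E'
from h import *
print(delta([.598,-.048,.2425],167.6))
E
```

```text
(array([-0.001,  0.   , -0.272]), array([-0.2427, -0.1051, -0.0003]))
```

Emit:
arm_command([
  [[0,0,-0.272,-0.243,-0.105,0,1],[0,0,-0.272,-0.243,-0.105,0,1],[0,0,-0.272,-0.243,-0.105,0,1],[0,0,-0.272,-0.243,-0.105,0,1],[0,0,-0.272,-0.243,-0.105,0,1],[0,0,-0.272,-0.243,-0.105,0,1],[0,0,-0.272,-0.243,-0.105,0,1],[0,0,-0.272,-0.243,-0.105,0,1],[0,0,-0.272,-0.243,-0.105,0,1],[0,0,-0.272,-0.243,-0.105,0,1]],
])

```text
time: 4.0
eef_pos: [0.5963, -0.0506, 0.2417]
ee_rot: [3.141, -0.002, 2.919]
contact_force: [-1.4, 0.1, -0.1]
opening: 0.0868
finger_force: 0.0
```

```bash
python3 - <<'E'
from h import *
c=cam('wrist'); save(c,'w2.png')
for t in ('jig','jig_bed','keeper_pivot','keeper_knob'):
    for d in r.landmark_of('wrist',t)[:2]: print(t,np.round(d['point']),round(d['confidence'],2),np.round(world(c,d['point']),4))
P=cloud(c); np.save('P2.npy',P)
m=(P[...,2]>.028)&(P[...,2]<.036); ji=np.array([.537,-.034]); a=np.radians(77.6); ex=np.array([np.cos(a),np.sin(a)]); ey=np.array([-ex[1],ex[0]])
q=(P[...,:2]-ji); X=q@ex; Y=q@ey
s=m&(abs(X)<.05)&(abs(Y)<.05)&(c['z_map']>0)
n,l,st,ce=cv2.connectedComponentsWithStats(s.astype(np.uint8))
for i in range(1,n):
    if st[i,4]>4: print(st[i,4],ce[i],X[l==i].mean(),Y[l==i].mean(),P[l==i].mean(0))
b=(P[...,2]>.0225)&(P[...,2]<.0265)&(abs(X)<.1)&(abs(Y)<.08)&(c['color'].min(-1)>120)
print(cv2.minAreaRect((P[b][:,:2]*1000).astype(np.float32)),b.sum())
o=r.observe();print(o['eef_pos'],o['ee_rot'])
E
```

```text
jig [254. 127.] 0.67 [ 0.5363 -0.0358  0.0241]
jig_bed [256. 127.] 0.86 [ 0.5364 -0.0327  0.0243]
jig_bed [ 54. 138.] 0.15 [ 0.4906 -0.2986  0.0237]
keeper_pivot [252. 174.] 0.77 [ 0.5936 -0.0521  0.04  ]
keeper_knob [219. 178.] 0.61 [ 0.585  -0.0917  0.0652]
31 [242.         110.19354839] -0.017115763242783938 0.02168686397528274 [ 0.51214368 -0.04605956  0.03235529]
29 [242.5862069  144.72413793] -0.017045861917453133 -0.02178978147891083 [ 0.55462113 -0.05532726  0.03238266]
((537.469970703125, -35.07469177246094), (162.00973510742188, 107.08590698242188), 77.41133880615234) 9027
[ 0.59718932 -0.04876397  0.24239391] [ 3.14152584e+00 -1.84871040e-04  2.92292030e+00]
```

View pics/w2.png

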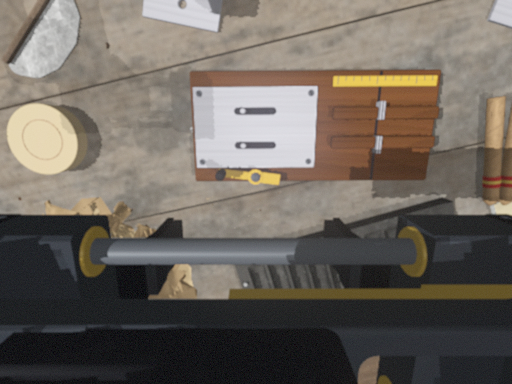

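Both studs stand clear at (242,110) and (243,145). They lie at jig x = -17 mm, y = ±22 mm, and their tops read z 0.032. The keeper is at (250,177). Next is the bracket.

```bash
python3 - <<'E'
from h import *
print(delta([.52,.325,.23],151.8))
E
```

```text
(array([ 0.   , -0.   ,  0.274]), array([0.1564, 0.3481, 0.0124]))
```

Emit:
arm_command([
  [[0,0,0.274,0.156,0.348,0.012,1],[0,0,0.274,0.156,0.348,0.012,1],[0,0,0.274,0.156,0.348,0.012,1],[0,0,0.274,0.156,0.348,0.012,1],[0,0,0.274,0.156,0.348,0.012,1],[0,0,0.274,0.156,0.348,0.012,1],[0,0,0.274,0.156,0.348,0.012,1],[0,0,0.274,0.156,0.348,0.012,1],[0,0,0.274,0.156,0.348,0.012,1],[0,0,0.274,0.156,0.348,0.012,1],[0,0,0.274,0.156,0.348,0.012,1],[0,0,0.274,0.156,0.348,0.012,1],[0,0,0.274,0.156,0.348,0.012,1]],
])

```text
time: 5.33
eef_pos: [0.5215, 0.3228, 0.2302]
ee_rot: [-3.141, 0.0, 2.647]
contact_force: [-0.1, -0.6, -0.2]
opening: 0.0871
finger_force: 0.0
```

```bash
python3 - <<'E'
from h import *
c=cam('wrist'); save(c,'w3.png'); P=cloud(c)
for lo,hi in ((.003,.008),(.052,.062)):
    s=(P[...,2]>lo)&(P[...,2]<hi)&(np.hypot(P[...,0]-.466,P[...,1]-.37)<.09)&(c['z_map']>0)
    n,l,st,ce=cv2.connectedComponentsWithStats(s.astype(np.uint8)); i=1+st[1:,4].argmax()
    S=P[l==i]; print(st[i,4],ce[i],cv2.minAreaRect((S[:,:2]*1000).astype(np.float32)),np.median(S,0))
for t in ('bracket','bracket_grip'):
    for d in r.landmark_of('wrist',t)[:2]: print(t,np.round(d['point']),round(d['confidence'],2),np.round(world(c,d['point']),4))
o=r.observe();print(o['eef_pos'],o['ee_rot'])
print(delta([.4765,.3865,.12],151.8))
E
```

```text
4485 [243.70457079 117.29453735] ((453.3489074707031, 348.5404968261719), (95.47492980957031, 89.66827392578125), 62.10367965698242) [0.44930163 0.34649893 0.00498362]
408 [281.9877451  117.11764706] ((473.3133850097656, 386.7774963378906), (9.655383110046387, 51.72247314453125), 63.125694274902344) [0.47295427 0.38687142 0.05683169]
bracket [ 74. 129.] 0.68 [0.3546 0.1377 0.0049]
bracket [245. 121.] 0.61 [0.4557 0.3461 0.0046]
bracket_grip [283. 119.] 0.92 [0.4751 0.387  0.0565]
bracket_grip [30. 97.] 0.87 [0.3134 0.1389 0.0479]
[0.52210575 0.32225937 0.23024144] [-3.14125863e+00  2.19494908e-04  2.64544213e+00]
(array([-0.   ,  0.   , -0.004]), array([0.0707, 0.0348, 0.1102]))
```

View pics/w3.png

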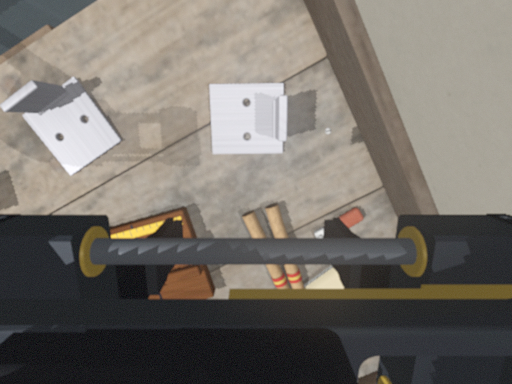

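```bash
python3 - <<'E'
from h import *
c=cam('wrist'); P=cloud(c)
a=np.radians(62.1); q=P[...,:2]-[.4733,.3867]; X=q@[np.cos(a),np.sin(a)]; Y=q@[-np.sin(a),np.cos(a)]
for lo in np.arange(.05,.2,.01):
    s=(X>lo)&(X<lo+.01)&(abs(Y)<.05)&(c['z_map']>0)
    if s.any(): print(round(lo,2),np.percentile(P[s][:,2],98).round(3))
print(delta([.4733,.3867,.10],152.1)); print(delta([.4733,.3867,.02],152.1))
E
```

```text
0.05 0.304
0.06 0.002
0.07 0.018
0.08 0.076
0.09 0.076
0.1 0.076
0.11 0.076
0.12 0.076
0.13 0.076
0.14 0.076
0.15 0.076
(array([-0.   ,  0.   , -0.009]), array([0.0736, 0.0333, 0.1302]))
(array([-0.   ,  0.   , -0.009]), array([0.0736, 0.0334, 0.2102]))
```

Emit:
arm_command([
  [[0,0,-0.009,0.025,0.011,0.03,1],[0,0,-0.009,0.05,0.022,0.06,1],[0,0,-0.009,0.0736,0.0334,0.09,1],[0,0,-0.009,0.0736,0.0334,0.12,1],[0,0,-0.009,0.0736,0.0334,0.145,1],[0,0,-0.009,0.0736,0.0334,0.17,1],[0,0,-0.009,0.0736,0.0334,0.19,1],[0,0,-0.009,0.0736,0.0334,0.203,1],[0,0,-0.009,0.0736,0.0334,0.209,1],[0,0,-0.009,0.0736,0.0334,0.209,1],[0,0,-0.009,0.0736,0.0334,0.209,0],[0,0,-0.009,0.0736,0.0334,0.209,-0.5],[0,0,-0.009,0.0736,0.0334,0.209,-1],[0,0,-0.009,0.0736,0.0334,0.209,-1],[0,0,-0.009,0.0736,0.0334,0.209,-1],[0,0,-0.009,0.0736,0.0334,0.209,-1],[0,0,-0.009,0.0736,0.0334,0.209,-1],[0,0,-0.009,0.0736,0.0334,0.209,-1]],
], newtons=40)

```text
time: 7.03
eef_pos: [0.4725, 0.3883, 0.0213]
ee_rot: [3.141, 0.0, 2.657]
contact_force: [-0.1, -0.0, -0.2]
opening: 0.0416
finger_force: 0.0
```

```bash
python3 - <<'E'
from h import *
o=r.observe();print({k:np.round(o[k],3) for k in ('eef_pos','ee_rot','opening','finger_force','contact_force','wrist_torque')})
print(delta([.4733,.3867,.13],152.1))
E
```

```text
{'eef_pos': array([0.473, 0.388, 0.021]), 'ee_rot': array([3.141, 0.   , 2.657]), 'opening': np.float64(0.042), 'finger_force': np.float64(0.0), 'contact_force': array([-0.146, -0.018, -0.189]), 'wrist_torque': array([ 0.076, -0.129,  0.039])}
(array([0.   , 0.   , 0.002]), array([-0.0015, -0.0011, -0.1087]))
```

Emit:
arm_command([
  [[0,0,0,0,0,0,-1],[0,0,0,0,0,0,-1],[0,0,0,0,0,0,-1],[0,0,0,0,0,0,-1],[0,0,0,0,0,0,-1],[0,0,0,0,0,0,-1],[0,0,0,0,0,0,-1],[0,0,0,0,0,0,-1],[0,0,0,0,0,0,-1],[0,0,0,0,0,0,-1]],
], newtons=40)

```text
time: 7.87
eef_pos: [0.4726, 0.3883, 0.0211]
ee_rot: [3.142, 0.0, 2.657]
contact_force: [0.8, -0.2, -1.2]
opening: 0.0097
finger_force: 40.0
```

```bash
python3 - <<'E'
from h import *
print(delta([.5412,-.0084,.13],167.6)); print(r.observe()['eef_pos'])
E
```

```text
(array([ 0.   ,  0.   , -0.268]), array([-0.2456, -0.319 , -0.1089]))
[0.47255087 0.38828965 0.02106199]
```

Emit:
arm_command([
  [[0,0,0,0,0,-0.004,-1],[0,0,0,0,0,-0.012,-1],[0,0,0,0,0,-0.024,-1],[0,0,0,0,0,-0.04,-1],[0,0,0,0,0,-0.06,-1],[0,0,0,-0.003,-0.004,-0.08,-1],[0,0,-0.01,-0.012,-0.016,-0.098,-1],[0,0,-0.04,-0.028,-0.036,-0.109,-1],[0,0,-0.07,-0.048,-0.062,-0.109,-1],[0,0,-0.1,-0.071,-0.092,-0.109,-1],[0,0,-0.13,-0.095,-0.123,-0.109,-1],[0,0,-0.16,-0.119,-0.154,-0.109,-1],[0,0,-0.19,-0.143,-0.186,-0.109,-1],[0,0,-0.22,-0.167,-0.217,-0.109,-1],[0,0,-0.24,-0.19,-0.247,-0.109,-1],[0,0,-0.26,-0.21,-0.273,-0.109,-1],[0,0,-0.268,-0.227,-0.295,-0.109,-1],[0,0,-0.268,-0.239,-0.31,-0.109,-1],[0,0,-0.268,-0.2456,-0.319,-0.109,-1],[0,0,-0.268,-0.2456,-0.319,-0.109,-1]],
])

```text
time: 9.53
eef_pos: [0.5419, -0.0107, 0.1309]
ee_rot: [-3.141, 0.002, 2.922]
contact_force: [0.1, 0.2, -5.7]
opening: 0.0096
finger_force: 40.0
```

```bash
python3 - <<'E'
from h import *
c=cam('wrist'); save(c,'w4.png')
o=r.observe();print({k:np.round(o[k],4) for k in ('eef_pos','ee_rot','opening','finger_force','contact_force','wrist_torque')})
print(delta([.5412,-.0084,.085],167.6)); 
E
```

```text
{'eef_pos': array([ 0.5411, -0.0089,  0.1306]), 'ee_rot': array([3.1410e+00, 1.0000e-04, 2.9224e+00]), 'opening': np.float64(0.0097), 'finger_force': np.float64(40.009), 'contact_force': array([-0.3268,  0.611 , -5.1979]), 'wrist_torque': array([ 0.2871, -0.143 , -0.0181])}
(array([ 0.001,  0.   , -0.003]), array([0.    , 0.0005, 0.0456]))
```

View pics/w4.png

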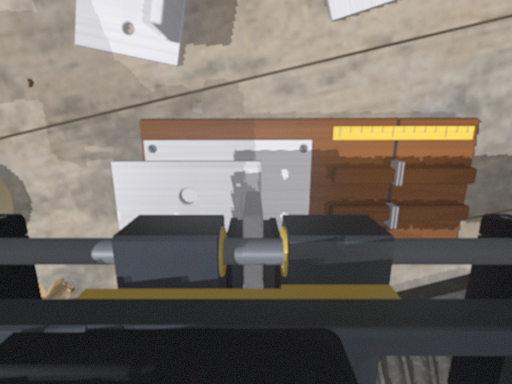

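The wrist view shows the bracket held level, with its foot around (190,190) and one hole visible at (188,195). The bed lies below it. I'll check where the hole sits relative to the tool.

```bash
python3 - <<'E'
from h import *
c=cam('wrist'); o=r.observe(); p=o['eef_pos']; P=cloud(c)
g=cv2.cvtColor(c['color'],cv2.COLOR_RGB2GRAY).astype(float)
s=(abs(P[...,2]-.1145)<.006)&(P[...,0]<p[0]-.01)
n,l,st,ce=cv2.connectedComponentsWithStats(s.astype(np.uint8)); i=1+st[1:,4].argmax()
S=P[l==i]; print('foot z',np.median(S[:,2]),st[i])
a=o['ee_rot'][2]-np.pi/2; B=np.array([[np.cos(a),np.sin(a)],[-np.sin(a),np.cos(a)]])
q=(S[:,:2]-p[:2])@B.T; print('foot in tool-aligned bracket axes x(min) y(max)',np.percentile(q,[.5,99.5],axis=0)*1000)
np.set_printoptions(linewidth=200); print(g[184:208:1,174:203:2].astype(int))
h=world(c,(188.5,195.5),.1145); print('hole',h,(h[:2]-p[:2])@B.T*1000)
# edge line yaw: for columns, top row of foot
m=(l==i); cols=np.arange(125,225,5); rows=[np.where(m[:,k])[0].min() for k in cols]
W=np.array([world(c,(k,v),.1145)[:2] for k,v in zip(cols,rows)]); f=np.polyfit(W[:,1],W[:,0],1); print('edge yaw',np.degrees(np.arctan2(1,f[0])),'tool-90',np.degrees(a))
E
```

```text
foot z 0.11439197150257381 [ 111  160  150   70 7553]
foot in tool-aligned bracket axes x(min) y(max) [[-92.3209085    1.03045224]
 [  2.63657045  42.41226872]]
[[208 210 207 207 208 207 207 206 206 206 207 205 205 205 206]
 [209 209 210 207 207 208 207 208 206 206 206 205 207 207 206]
 [210 210 208 208 209 206 204 203 205 206 206 204 205 206 205]
 [206 209 207 206 204 196 190 194 199 203 203 203 204 203 205]
 [206 207 206 203 188 185 195 201 200 201 201 203 203 202 202]
 [207 206 206 194 167 193 207 211 209 204 204 203 204 204 205]
 [207 208 206 180 166 207 212 212 211 210 206 204 206 206 204]
 [209 209 206 161 176 210 212 211 209 210 209 207 206 207 206]
 [210 211 203 144 188 211 211 211 211 211 212 209 206 206 207]
 [209 209 199 135 193 212 212 211 210 210 212 211 205 207 207]
 [208 210 188 126 196 213 211 213 210 212 211 211 207 205 205]
 [207 209 180 124 194 213 212 212 212 213 212 213 203 205 204]
 [206 209 183 125 180 213 211 212 212 212 212 213 204 203 203]
 [206 208 187 126 165 213 212 213 212 212 212 212 206 205 205]
 [208 209 194 135 144 205 213 210 210 211 211 213 207 206 205]
 [207 208 200 149 125 182 212 213 212 212 212 210 205 205 205]
 [206 206 204 164 125 149 203 212 211 210 211 209 202 204 204]
 [206 206 205 179 141 127 171 195 197 191 203 206 201 202 204]
 [206 206 206 196 161 137 132 160 167 174 200 203 202 203 203]
 [205 206 204 203 181 159 143 149 161 184 203 203 201 203 201]
 [206 207 204 204 198 182 172 174 183 198 202 201 203 205 203]
 [207 207 206 204 204 200 194 193 197 202 204 204 203 205 206]
 [208 207 206 204 206 205 203 201 204 203 204 203 204 206 204]
 [206 208 206 204 204 204 204 204 205 204 203 203 202 204 204]]
hole [ 0.51204948 -0.04639466  0.1145    ] [-43.81862818  19.44324667]
edge yaw 77.38209788411017 tool-90 77.52348234546378
```

Emit:
arm_command([
  [[0,0,0,0,0,0.01,-1],[0,0,0,0,0,0.025,-1],[0,0,0,0,0,0.04,-1],[0,0,0,0,0,0.054,-1],[0,0,0,0,0,0.064,-1],[0,0,0,0,0,0.07,-1],[0,0,0,0,0,0.0725,-1],[0,0,0,0,0,0.0725,-1],[0,0,0,0,0,0.0725,-1],[0,0,0,0,0,0.0725,-1]],
])

```text
time: 10.47
eef_pos: [0.5418, -0.0085, 0.0583]
ee_rot: [-3.142, 0.002, 2.925]
contact_force: [0.2, 0.9, -5.1]
opening: 0.0097
finger_force: 40.0
```

```bash
python3 - <<'E'
from h import *
o=r.observe();print({k:np.round(o[k],4) for k in ('eef_pos','ee_rot','opening','finger_force','contact_force','wrist_torque')})
print(delta([.5412,-.0086,.058],167.6)); 
E
```

```text
{'eef_pos': array([ 0.5418, -0.0085,  0.0583]), 'ee_rot': array([-3.1416e+00,  1.6000e-03,  2.9250e+00]), 'opening': np.float64(0.0097), 'finger_force': np.float64(40.0083), 'contact_force': array([ 0.2329,  0.8923, -5.1276]), 'wrist_torque': array([ 0.2382, -0.1656,  0.0205])}
(array([-0.   ,  0.002, -0.   ]), array([ 0.0005, -0.0003,  0.0003]))
```

Emit:
arm_command([
  [[0,0,0,0,0,0.0006,-1],[0,0,0,0,0,0.0012,-1],[0,0,0,0,0,0.0018,-1],[0,0,0,0,0,0.0024,-1],[0,0,0,0,0,0.003,-1],[0,0,0,0,0,0.0036,-1],[0,0,0,0,0,0.0042,-1],[0,0,0,0,0,0.0048,-1],[0,0,0,0,0,0.005,-1],[0,0,0,0,0,0.005,-1]],
])

```text
time: 11.3
eef_pos: [0.5411, -0.0084, 0.0525]
ee_rot: [3.142, -0.0, 2.925]
contact_force: [0.6, 0.8, -5.1]
opening: 0.0097
finger_force: 40.0
```

Emit:
arm_command([
  [[0,0,0,0,0,0.0005,-1],[0,0,0,0,0,0.001,-1],[0,0,0,0,0,0.0015,-1],[0,0,0,0,0,0.002,-1],[0,0,0,0,0,0.002,-1],[0,0,0,0,0,0.002,-1]],
])

```text
time: 11.8
eef_pos: [0.5411, -0.0084, 0.0506]
ee_rot: [3.142, -0.0, 2.925]
contact_force: [-0.6, 0.0, -5.2]
opening: 0.0093
finger_force: 40.0
```

Emit:
arm_command([
  [[0,0,0,0,0,0.0006,-1],[0,0,0,0,0,0.0012,-1],[0,0,0,0,0,0.0018,-1],[0,0,0,0,0,0.0024,-1],[0,0,0,0,0,0.003,-1],[0,0,0,0,0,0.0036,-1],[0,0,0,0,0,0.004,-1],[0,0,0,0,0,0.004,-1]],
])

```text
time: 12.47
eef_pos: [0.541, -0.0084, 0.0465]
ee_rot: [-3.142, -0.0, 2.925]
contact_force: [-0.0, -0.5, -4.9]
opening: 0.0095
finger_force: 40.0
```

Emit:
arm_command([
  [[0,0,0,0,0,0.0004,-1],[0,0,0,0,0,0.0008,-1],[0,0,0,0,0,0.0012,-1],[0,0,0,0,0,0.0014,-1],[0,0,0,0,0,0.0014,-1],[0,0,0,0,0,0.0014,-1]],
])

```text
time: 12.97
eef_pos: [0.5411, -0.0084, 0.0452]
ee_rot: [-3.142, 0.0, 2.925]
contact_force: [-0.3, 0.6, -5.2]
opening: 0.0094
finger_force: 40.0
```

Emit:
arm_command([
  [[0,0,0,0,0,0.0003,-1],[0,0,0,0,0,0.0006,-1],[0,0,0,0,0,0.0006,-1],[0,0,0,0,0,0.0006,-1]],
])

```text
time: 13.3
eef_pos: [0.5412, -0.0084, 0.045]
ee_rot: [3.142, 0.0, 2.925]
contact_force: [-0.6, 0.8, 1.1]
opening: 0.01
finger_force: 40.0
```

Contact is light and the weight is now carried, so the bracket sits on the bed at z 0.045. Next I release it, rise and look.

Emit:
arm_command([
  [[0,0,0,0,0,0,-0.3],[0,0,0,0,0,0,-0.3],[0,0,0,0,0,0,-0.3],[0,0,0,0,0,0,-0.3],[0,0,0,0,0,0,-0.3],[0,0,0,0,0,0,-0.3],[0,0,0,0,0,-0.01,-0.3],[0,0,0,0,0,-0.03,-0.3],[0,0,0,0,0,-0.06,-0.3],[0,0,0,0,0,-0.09,-0.3],[0,0,0,-0.04,0.03,-0.115,-0.3],[0,0,0,-0.07,0.05,-0.135,-0.3],[0,0,0,-0.095,0.065,-0.15,-0.3],[0,0,0,-0.105,0.07,-0.15,-0.3],[0,0,0,-0.105,0.07,-0.15,-0.3],[0,0,0,-0.105,0.07,-0.15,-0.3]],
])

```text
time: 14.63
eef_pos: [0.6584, 0.0377, 0.1949]
ee_rot: [-3.141, -0.001, 2.926]
contact_force: [-0.9, 0.1, -0.6]
opening: 0.0307
finger_force: 0.0
```

```bash
cat > k.py <<'E'
from h import *
import sys
c=cam('wrist'); save(c,sys.argv[1]); P=cloud(c); V=c['z_map']>0
J=np.array([.5374,-.0350]); a=np.radians(77.5); B=np.array([[np.cos(a),np.sin(a)],[-np.sin(a),np.cos(a)]])
q=(P[...,:2]-J)@B.T
def med(m): return m.sum(),np.round(np.median(q[m],0),4),np.round(np.median(P[m],0),4)
print('knob',med(V&(abs(P[...,2]-.065)<.006)&(q[...,1]<-.05)&(q[...,1]>-.13)&(abs(q[...,0])<.07)))
f=V&(abs(q[...,0])<.09)&(abs(q[...,1])<.055)
for lo,hi in((.0265,.0315),(.0775,.085)):
    m=f&(P[...,2]>lo)&(P[...,2]<hi)
    print('bracket',med(m),cv2.minAreaRect((q[m]*1000).astype(np.float32)))
m=f&(P[...,2]>.0265)&(P[...,2]<.032); A=np.c_[P[m][:,:2],np.ones(m.sum())]; print('foot plane',np.linalg.lstsq(A,P[m][:,2],rcond=None)[0][:2])
o=r.observe(); print(o['time'],o['eef_pos'],o['ee_rot'])
E
python3 k.py w5.png
```

```text
knob (np.int64(118), array([-0.0433, -0.0569]), array([ 0.5834, -0.0896,  0.0641]))
bracket (np.int64(6183), array([-0.0251,  0.0018]), array([ 0.5295, -0.0589,  0.029 ])) ((3.1006240844726562, -1.6985931396484375), (105.96766662597656, 136.7155303955078), 89.88689422607422)
bracket (np.int64(652), array([0.0269, 0.0011]), array([ 0.542 , -0.0087,  0.0809])) ((26.136110305786133, 0.5280055999755859), (50.666107177734375, 10.576623916625977), 89.70089721679688)
foot plane [-0.000952    0.00079983]
14.6833 [0.65694911 0.03741931 0.19403219] [-3.14094669 -0.00315252  2.9250925 ]
```

View pics/w5.png

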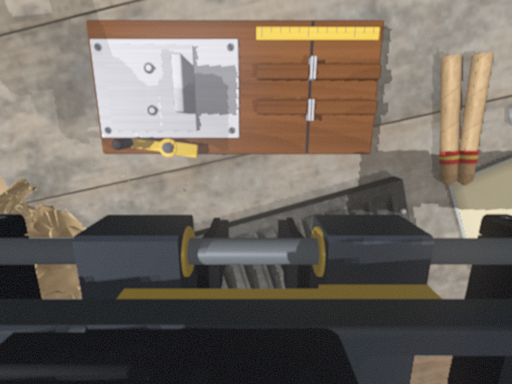

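The bracket is seated flat: foot top at z 0.029, wall top at 0.081, and the studs show through the holes at (149,68) and (152,110). The knob is at (122,143). Next I pinch the knob.

```bash
python3 - <<'E'
from h import *
print(delta([.584,-.0905,.10],167.5),delta([.584,-.0905,.041],167.5))
E
```

```text
(array([-0.001, -0.003,  0.002]), array([ 0.0435, -0.1405,  0.0943])) (array([-0.001, -0.003,  0.002]), array([ 0.0433, -0.1405,  0.1533]))
```

Emit:
arm_command([
  [[0,0,0,0.01,-0.03,0.015,0.15],[0,0,0,0.02,-0.065,0.03,0.15],[0,0,0,0.032,-0.1,0.05,0.15],[0,0,0,0.041,-0.13,0.075,0.15],[0,0,0,0.0433,-0.1405,0.093,0.15],[0,0,0,0.0433,-0.1405,0.1,0.15],[0,0,0,0.0433,-0.1405,0.115,0.15],[0,0,0,0.0433,-0.1405,0.13,0.15],[0,0,0,0.0433,-0.1405,0.143,0.15],[0,0,0,0.0433,-0.1405,0.15,0.15],[0,0,0,0.0433,-0.1405,0.1525,0.15],[0,0,0,0.0433,-0.1405,0.1525,-0.5],[0,0,0,0.0433,-0.1405,0.1525,-1],[0,0,0,0.0433,-0.1405,0.1525,-1],[0,0,0,0.0433,-0.1405,0.1525,-1],[0,0,0,0.0433,-0.1405,0.1525,-1],[0,0,0,0.0433,-0.1405,0.1525,-1],[0,0,0,0.0433,-0.1405,0.1525,-1],[0,0,0,0.0433,-0.1405,0.1525,-1],[0,0,0,0.0433,-0.1405,0.1525,-1]],
], newtons=12)

```text
time: 16.35
eef_pos: [0.5863, -0.0911, 0.0424]
ee_rot: [-3.141, 0.0, 2.925]
contact_force: [-0.5, -3.0, 1.2]
opening: 0.0113
finger_force: 12.0
```

```bash
python3 - <<'E'
from h import *
o=r.observe();print({k:np.round(o[k],4) for k in ('eef_pos','ee_rot','opening','finger_force','contact_force')})
p=o['eef_pos'][:2]; a=np.radians(77.5); B=np.array([[np.cos(a),np.sin(a)],[-np.sin(a),np.cos(a)]]); J=np.array([.5374,-.0350])
k=(p-J)@B.T*1000; d=k-[0,-63]; print(k,d,np.hypot(*d),np.arctan2(-d[1],-d[0]))
R=Ro.from_euler('xyz',o['ee_rot'])
for t in (0,.2,.4,.6,.8,1,1.2,1.4,1.57):
    w=J+np.array([-45*np.cos(t),-63-45*np.sin(t)])/1000@B
    print(t,np.round(R.inv().apply([*(w-p),0])[:2]*1000,1),np.round(w,4))
E
```

```text
{'eef_pos': array([ 0.5863, -0.0911,  0.0424]), 'ee_rot': array([-3.1409e+00,  4.0000e-04,  2.9249e+00]), 'opening': np.float64(0.0113), 'finger_force': np.float64(12.0001), 'contact_force': array([-0.4805, -2.9655,  1.2258])}
[-44.1946453  -59.90474694] [-44.1946453    3.09525306] 44.30290357040841 -0.06992265650173597
0 [-3.1 -0.8] [ 0.5892 -0.0926]
0.2 [-12.    0.1] [ 0.5981 -0.0936]
0.4 [-20.6   2.7] [ 0.607  -0.0929]
0.6 [-28.5   7. ] [ 0.6157 -0.0904]
0.8 [-35.4  12.8] [ 0.6236 -0.0862]
1 [-41.   19.8] [ 0.6306 -0.0806]
1.2 [-45.1  27.8] [ 0.6363 -0.0736]
1.4 [-47.5  36.5] [ 0.6405 -0.0657]
1.57 [-48.2  44.1] [ 0.6428 -0.0584]
```

Emit:
arm_command([
  [[0,0,0,-0.0031,-0.0008,0,-1],[0,0,0,-0.0075,-0.0005,0,-1],[0,0,0,-0.012,0.0001,0,-1],[0,0,0,-0.0163,0.0013,0,-1],[0,0,0,-0.0206,0.0027,0,-1],[0,0,0,-0.0247,0.0047,0,-1],[0,0,0,-0.0285,0.007,0,-1],[0,0,0,-0.032,0.0098,0,-1],[0,0,0,-0.0354,0.0128,0,-1],[0,0,0,-0.0354,0.0128,0,-1]],
])

```text
time: 17.18
eef_pos: [0.6282, -0.0889, 0.0426]
ee_rot: [-3.138, 0.01, 2.926]
contact_force: [2.8, -7.6, -1.1]
opening: 0.0114
finger_force: 12.0
```

```bash
cat > s.py <<'E'
from h import *
c=cam('wrist')
o=r.observe();print({k:np.round(o[k],4) for k in ('time','eef_pos','opening','finger_force','contact_force')})
p=o['eef_pos'][:2]; a=np.radians(77.5); B=np.array([[np.cos(a),np.sin(a)],[-np.sin(a),np.cos(a)]]); J=np.array([.5374,-.0350])
d=(p-J)@B.T*1000-[0,-63]; print(d,np.hypot(*d),np.arctan2(-d[1],-d[0]))
R=Ro.from_euler('xyz',o['ee_rot'])
for t in (.8,1,1.2,1.4,1.57,1.6):
    w=J+np.array([-45*np.cos(t),-63-45*np.sin(t)])/1000@B
    print(t,np.round(R.inv().apply([*(w-p),0])[:2]*1000,1))
E
python3 s.py
```

```text
{'time': np.float64(17.2333), 'eef_pos': array([ 0.6281, -0.0889,  0.0426]), 'opening': np.float64(0.0115), 'finger_force': np.float64(11.9993), 'contact_force': array([ 1.9866, -7.6124, -1.597 ])}
[-32.93589669 -37.25336343] 49.72510811956232 0.8468325442759692
0.8 [5.  1.6]
1 [-0.6  8.6]
1.2 [-4.7 16.6]
1.4 [-7.2 25.3]
1.57 [-7.8 32.9]
1.6 [-7.8 34.2]
```

Emit:
arm_command([
  [[0,0,0,0.001,0.004,0,-1],[0,0,0,0,0.0075,0,-1],[0,0,0,-0.0015,0.0115,0,-1],[0,0,0,-0.003,0.0155,0,-1],[0,0,0,-0.005,0.02,0,-1],[0,0,0,-0.0065,0.0245,0,-1],[0,0,0,-0.0073,0.029,0,-1],[0,0,0,-0.0078,0.033,0,-1],[0,0,0,-0.0078,0.034,0,-1],[0,0,0,-0.0078,0.034,0,-1]],
])

```text
time: 18.07
eef_pos: [0.6465, -0.0572, 0.0435]
ee_rot: [-3.139, 0.018, 2.925]
contact_force: [8.0, -5.0, -2.6]
opening: 0.0116
finger_force: 12.0
```

```bash
python3 s.py
```

```text
{'time': np.float64(18.1167), 'eef_pos': array([ 0.6465, -0.0572,  0.0435]), 'opening': np.float64(0.0113), 'finger_force': np.float64(11.9982), 'contact_force': array([ 8.3683, -5.4152, -2.3434])}
[  1.9773572  -48.33960478] 48.38003030445449 1.6116790654023245
0.8 [ 16.1 -33.3]
1 [ 10.5 -26.3]
1.2 [  6.4 -18.3]
1.4 [ 4.  -9.6]
1.57 [ 3.3 -2. ]
1.6 [ 3.4 -0.7]
```

Emit:
arm_command([
  [[0,0,0,0,0,0,-0.2],[0,0,0,0,0,0,-0.2],[0,0,0,0,0,0,-0.2],[0,0,0,0,0,0,-0.2],[0,0,0,0,0,0,-0.2],[0,0,0,0,0,-0.01,-0.2],[0,0,0,0,0,-0.03,-0.2],[0,0,0,0,0,-0.06,-0.2],[0,0,0,-0.015,0.02,-0.095,-0.2],[0,0,0,-0.03,0.05,-0.125,-0.2],[0,0,0,-0.035,0.08,-0.15,-0.2],[0,0,0,-0.035,0.09,-0.155,-0.2],[0,0,0,-0.035,0.09,-0.155,-0.2],[0,0,0,-0.035,0.09,-0.155,-0.2]],
])

```text
time: 19.28
eef_pos: [0.6908, 0.0266, 0.1968]
ee_rot: [-3.141, -0.001, 2.927]
contact_force: [0.8, -0.6, -0.2]
opening: 0.0346
finger_force: 0.0
```

```bash
python3 k.py w6.png
```

```text
knob (np.int64(103), array([ 0.0021, -0.1067]), array([ 0.6423, -0.0557,  0.0643]))
bracket (np.int64(6409), array([-0.0261,  0.0025]), array([ 0.5292, -0.0601,  0.0291])) ((-2.29827880859375, 1.6214065551757812), (136.3744354248047, 97.89488220214844), 5.36266565322876)
bracket (np.int64(707), array([0.0268, 0.0009]), array([ 0.5424, -0.0088,  0.0808])) ((26.3098087310791, 0.08840370178222656), (10.331192016601562, 51.45624923706055), 0.11626890301704407)
foot plane [-0.00110934  0.00069733]
19.3333 [0.68996739 0.02580237 0.19545173] [-3.14024251 -0.00407053  2.92525222]
```

View pics/w6.png

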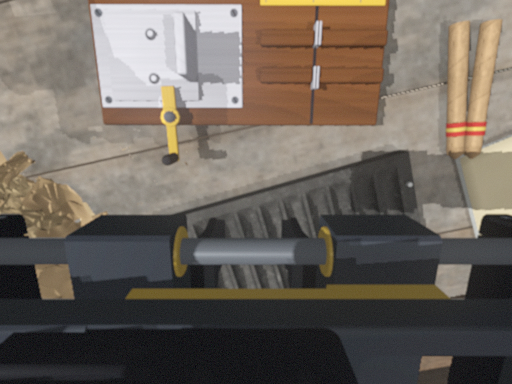

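The keeper stands across the jig, with its nose over the foot at (168,90) and its knob at (170,157), about 1.6 rad. The bracket is flat at z 0.029 and the robot touches nothing, so I'm handing the job in.

```bash
python3 -c "
from station import r
print(r.close_job())"
```

```text
the job is handed in; nothing more can be done
None
```

The stop bracket lies flat on the bed over both studs with its wall on the trough side, the keeper is turned to about 1.6 rad with its nose across the foot, and I handed the job in at about 19 s; the hand-in returned no verdict.

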